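Swing the parts carrier over the reader

TASK

Push the heavy swing carrier by its plain long sides until its beam stands over the round reader plate (not the square cork pad), its long centre line above the middle of the plate, and bring it to rest there, so that it stays standing still over the plate with your hand off it for three seconds. It runs almost without friction: swing it gently, do not strike it or let it run into its end stops, do not touch the foam tray with the polished parts on its top and front end, and leave the other things on the bench alone.

Things in the scene. Friction and masses are not known exactly. Their poses are not given: they have to be found in the camera images.
- deck: beam of the swing carrier, turning about an upright post at its far end: grey steel box 150 mm wide, too wide to grip, plain upright long sides at its own y = -75 and +75 mm, 12 to 80 mm above the bench. Origin on its centre line at bench level, 380 mm from the post's axis; own x points to that axis, z up. It runs from 30 to 430 mm off the axis. The fixed post rises to 190 mm
- mid (a point): point on the beam's centre line at bench level, 200 mm from the post's axis; axes as the beam. Nominal inertia of all that turns about the axis 0.55 kg m2 (beam 7 kg, tray 1 kg; can differ by a third), damping 0.02 N m s/rad, dry friction 0.0006 N m: once pushed it coasts on for 20 s and more
- tray: foam tray fixed on the beam, not to be touched: covers the beam's top, 144 mm wide, 80 to 88 mm high, and the face of its free end (front 438 mm from the post's axis). Twelve chrome tap handles stand on it within 43 mm of the centre line, up to 111 mm above the bench. 1 kg. Origin and axes as the beam
- reader: round reader plate fixed on the bench: disc 110 mm in diameter, 6 mm thick, black rim, grey middle; the beam passes over it. Origin at the centre of its underside; its x axis is the beam's x axis in the middle of the swing, with end stops 0.95 rad of beam yaw to either side. It lies to the left or to the right of the beam, 0.4 to 0.8 rad of swing away
- pad: a square cork pad, 100 x 100 x 5 mm, fixed on the bench on the other side of the beam; not the goal
- handle_a: loose chrome tap handle, 52 mm round, 46 mm high, with a pointed lever, standing on a white paper mat; origin at the centre of its underside
- handle_b: a second such loose chrome tap handle on the mat
- tape: loose roll of clear tape lying flat, 90 mm in diameter, 30 mm high; origin at the centre of its underside
- driver: loose screwdriver lying on the bench
- cup: loose white cup, 70 mm in diameter, 80 mm high; origin at the centre of its underside
Mind the look-alikes: they are no part of the job. Of the things that look like the reader, take the one that is farthest to the robot's left at the start.

How it is judged:
By the outcome, as a careful person would: the job done as asked, in the order asked, and still so for the second after the job is handed in, with the robot touching nothing.
It also fails if it takes over 43 s, if anything falls off the work surface, if the arm or the gripper's body presses on something with over 40 N, if the wrist force passes 120 N, or if a joint passes its speed limit or range.

ROBOT

A 7-joint arm with a two-finger parallel gripper is mounted at the origin on the work surface. World frame = base frame: x ahead of the robot, y to its left, z up, the work surface at z = 0. Lengths are in mm, angles in rad, forces in N, time in s.
With the tool pointing down it reaches from about 400 to 900 mm from the base axis. Payload 5.5 kg.
Tool frame: the origin (TCP) lies on the centre line of the jaws, within the pads' length; the fingertips stand 25 mm ahead of it and the grasp point (between the pads) lies 6 mm ahead of it; z points along the fingers, y is the line along which they close (so a half turn about z gives the same grasp; the last joint's range is limited). The gripper opens to 85 mm and grips with 20 to 120 N. Pads are 22 mm wide; open, the fingers measure 114 mm over their backs; the gripper's body (76 mm by 85 mm) begins 54 mm behind the grasp point. The pads swing forward as they close: fully open they stand 13 mm farther back than shut.
Start: joints at [-1.065, 0.501, -0.427, 1.55, 0.221, 1.138, -0.21], TCP at [156.236, 630.943, 256.31] pointing down, gripper open.
Joint ranges: [-2.88, 2.88], [-0.31, 2.03], [-1.54, 1.56], [0.2, 2.42], [-1.41, 4.55], [0.19, 2.02], [-2.57, 2.57]. Speed limits (rad/s): [2.57, 2.57, 3.14, 3.14, 3.14, 3.14, 3.14].

INTERFACE

Orientations are given as a unit quaternion [x, y, z, w].
In Python, from workcell import ctrl, vision, order gives the robot as it stands.
- The arm moves only by the tool jog_arm, never from a script. Its argument "motion" is text: rows parted by semicolons, each of 6 numbers parted by spaces: the shift along the world's x, y, z in m, then the turn, a rotation vector about the world's x, y, z in degrees. In form: dx dy dz wx wy wz; .... A call has 1 to 12 rows; each row shifts and turns the commanded pose from where the row before left it; what a row does not reach is not made up. A row lasts 1/10 s, in which the tool goes at most 50 mm and 8.59 degrees, less where a joint would pass 70% of its speed; a pose out of reach is approached as far as the arm can. A call is refused whole if a number of a shift passes 0.05 or a number of a turn 8.59, either way. A call with a gripper value outside its range is refused whole. "hand" is the finger opening in m, from 0 to 0.0854, set as the call begins (left out, the last holds). The fingers move at their own pace and stop on an object; "squeeze" is the grip in N (left out, the last holds). Time passes only in rows, so rows that do not move let the fingers close. It gives the time, the measured TCP pose, the force, the opening and the grip force at its end, in the units of the state.
- ctrl.get_state(): the state, without advancing time (a new reading comes with each control period).
- vision.read_camera(name): name is "scene" or "top"; returns (picture, depth): 384x512x3 uint8, red, green, blue; 384x512 float32, mm along the optical axis (not along the pixel's ray), 0 where there is no reading.
- vision.get_calibration(name): a dict with "fx", "fy", "cx", "cy" (pixels), "R" (3x3) and "t" (3): a world point X has camera coordinates R X + t. Camera axes: x right, y down, z forward; pixel columns grow to the right and rows downward; lengths in mm; the calibration is good to about 2 mm. A picture is of the moment at which its call begins. get_calibration takes no time and is no camera call.
- order.hand_in(): hands the job in; it is judged then, once.
The state is a dict: "time_s": time; "q": joint angles; "joint_vel": joint speeds; "tau": joint torques, N m; "tool_pos": TCP position; "tool_rot": TCP orientation; "force": force on the tool from outside, world axes, zero at the start; "wrist_torque": the same for the moment, N m; "gripper_width": finger opening in mm; "grasp_force": force on a finger pad.
Only numpy, scipy, OpenCV 4.12 (cv2) and the standard library are available. Lean on these libraries where they do the work, as an engineer would, in place of code of your own. Each camera call takes 0.05 s, during which the arm holds its last target. There are 200 camera calls.

## Working session

There is one attempt and no reset: what is moved stays moved. The work goes in short steps, Python scripts to look and compute and a tool call to move; the robot and the scene stay as the last step left them, time stands still between calls to the robot, and variables do not carry over. Pictures are saved under pics/ and viewed, at most 10 in all, crops included, and the job is handed in when it is done.

Besides the shell and the picture viewer there is one more tool, called after "Request:" by a JSON object that holds its "api" and its "payload". jog_arm: Moves the arm, as the interface text tells. Its arguments: {"type":"object","properties":{"motion":{"type":"string"},"hand":{"type":"number"},"squeeze":{"type":"number"}},"required":["motion"]}

```bash
mkdir -p pics; cat > h.py <<'E'
import numpy as np, cv2
from workcell import ctrl, vision, order
def grab(n,save=None):
    p,d=vision.read_camera(n)
    if save: cv2.imwrite('pics/'+save,p[:,:,::-1])
    return p,d
def world(n,u,v,d):
    c=vision.get_calibration(n);R=np.array(c['R']);t=np.array(c['t'])
    return R.T@(np.array([(u-c['cx'])/c['fx']*d,(v-c['cy'])/c['fy']*d,d])-t)
def cloud(n,d):
    c=vision.get_calibration(n);R=np.array(c['R']);t=np.array(c['t'])
    v,u=np.mgrid[:384,:512]
    P=np.stack([(u-c['cx'])/c['fx']*d,(v-c['cy'])/c['fy']*d,d],-1)-t
    return P@R
E
python3 - <<'E'
from h import *
for n in('top','scene'):
    p,d=grab(n,n+'1.png'); np.save(n+'d.npy',d)
    cv2.imwrite('pics/'+n+'1b.png',cv2.resize(p[:,:,::-1],(800,600)))
    c=vision.get_calibration(n);print(n,c)
print(ctrl.get_state())
E
```

```text
top {'fx': 423.52904721542274, 'fy': 423.52904721542274, 'cx': 260.49337450619765, 'cy': 191.32991334748868, 'R': array([[-0.01993546, -0.99974618, -0.01049504],
       [-0.99536704,  0.0208335 , -0.09386384],
       [ 0.09405866,  0.0085752 , -0.99552973]]), 't': array([ -16.15424692,  513.45881709, 1300.26615944])}
scene {'fx': 477.10744367584624, 'fy': 477.10744367584624, 'cx': 248.55460675514098, 'cy': 188.33646886193563, 'R': array([[-0.2482128 ,  0.96869018,  0.00545267],
       [ 0.70907941,  0.18552058, -0.68028561],
       [-0.65999757, -0.16498922, -0.73292685]]), 't': array([ 143.35930744, -344.58620592, 1712.21289044])}
{'time_s': 0.1, 'q': array([-1.06480158,  0.50175471, -0.4267936 ,  1.55134366,  0.22077538,
        1.13828526, -0.21028685]), 'joint_vel': array([-0.00095705, -0.00185981,  0.00054179, -0.00451147, -0.00040401,
       -0.0003031 ,  0.00060812]), 'tau': array([-1.21085881e-02, -5.70812237e+01, -5.83918333e+00, -2.81743240e+01,
        1.04395329e-02,  5.52601283e-03, -1.55517336e-05]), 'tool_pos': array([156.17148023, 630.3655599 , 255.36213939]), 'tool_rot': array([ 1.21080216e-01,  9.92642342e-01, -8.60577549e-04, -1.45273724e-04]), 'force': array([-0.25874158,  0.06183974,  0.14674209]), 'wrist_torque': array([-0.00010983, -0.01703164,  0.01606126]), 'grasp_force': 0.0, 'gripper_width': 85.19759932566697}
```

View pics/top1b.png

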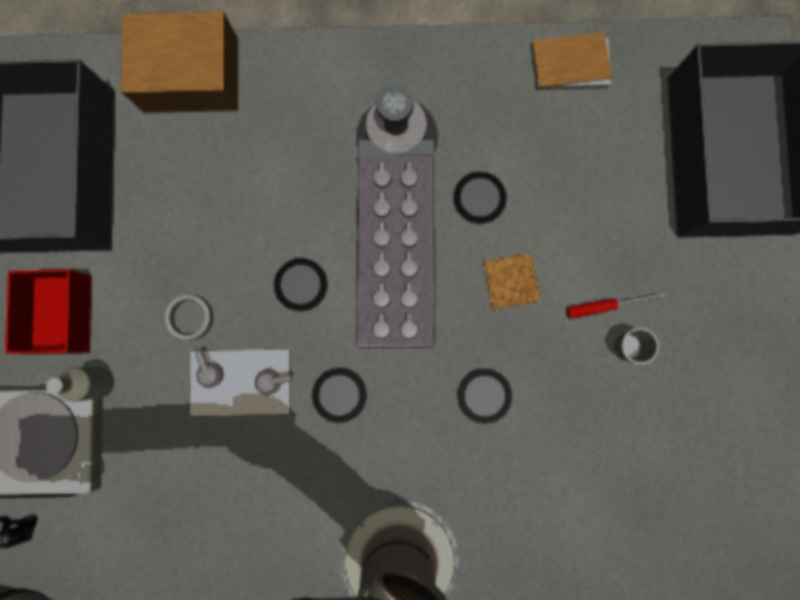

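View pics/scene1b.png

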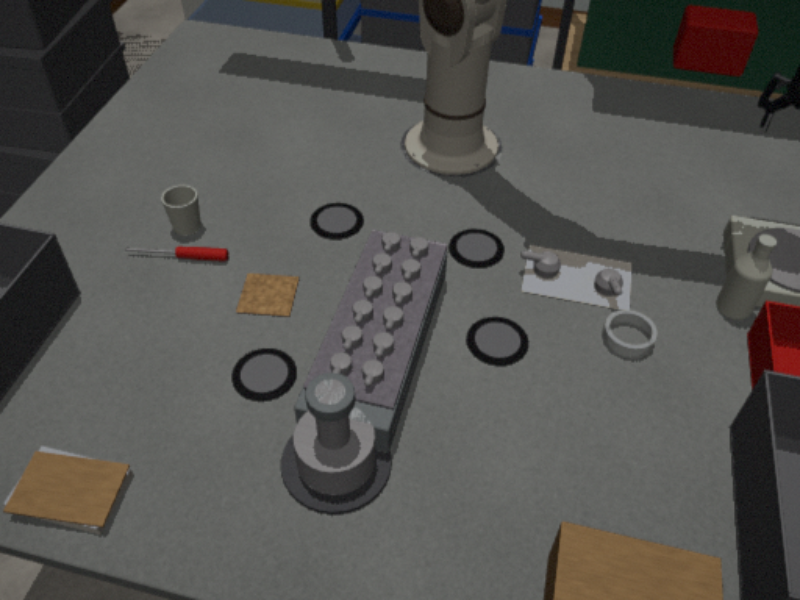

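The top view, scaled to 800 px, shows the beam at (396,245) and the post at (394,103). The round plates are at (301,284), (339,395), (480,197) and (485,395), and the cork pad is at (512,281). Farthest left is (301,284), so that is the reader.

```bash
cat >> h.py <<'E'
def beam(d):
    P=cloud('top',d).reshape(-1,3)
    m=(P[:,2]>76)&(P[:,2]<94)&(P[:,0]>350)&(P[:,0]<900)&(P[:,1]<500)&(P[:,1]>-400)
    return P[m]
E
python3 - <<'E'
from h import *
d=np.load('topd.npy');P=cloud('top',d)
for s in[(301,284),(339,395),(480,197),(485,395),(512,281),(394,100),(394,105),(267,382),(188,317),(208,375)]:
    u,v=s[0]*.64,s[1]*.64
    print(s,P[int(round(v)),int(round(u))].round(1))
Q=P.reshape(-1,3)
pt=Q[(Q[:,2]>180)&(Q[:,2]<200)&(Q[:,0]>750)&(abs(Q[:,1])<200)];print('post',len(pt),pt.mean(0),(pt.max(0)+pt.min(0))/2,np.ptp(pt,axis=0))
B=beam(d)
print(len(B),cv2.minAreaRect(B[:,:2].astype(np.float32)),B[:,2].mean())
# disc fit by dark rim
img=cv2.imread('pics/top1.png',0)
for s in[(301,284),(339,395),(480,197)]:
    u,v=int(s[0]*.64),int(s[1]*.64);r=22
    c=(img[v-r:v+r+1,u-r:u+r+1]<45).astype(np.uint8)
    pts=cv2.findNonZero(c);e=cv2.minEnclosingCircle(pts)
    uu,vv=e[0][0]+u-r,e[0][1]+v-r
    # on plane z=6
    a=world('top',uu,vv,1000);b=world('top',uu,vv,1400);k=(6-a[2])/(b[2]-a[2]);print(s,len(pts),e,a+k*(b-a))
E
```

```text
(301, 284) [548.8 187.2   8.4]
(339, 395) [323.6 113.7   4.2]
(480, 197) [ 722.6 -180.2    5. ]
(485, 395) [ 318.1 -177.1    7.1]
(512, 281) [ 545.8 -240.6   10.5]
(394, 100) [856.3 -11.4 193.3]
(394, 105) [848.6 -11.2 190.8]
(267, 382) [355.4 250.3  39.8]
(188, 317) [487.4 422.3  -1. ]
(208, 375) [369.9 365.1  46. ]
post 450 [851.80998542 -11.72026805 190.07771251] [853.28538249 -12.5889863  188.10697818] [66.46047727 64.92309324 15.94196472]
5451 ((657.830810546875, -6.1910552978515625), (147.97320556640625, 483.1577453613281), 88.64529418945312) 86.7425962428893
(301, 284) 338 ((22.113636016845703, 22.840909957885742), 16.8251895904541) [549.60260613 190.45105184   6.        ]
(339, 395) 328 ((22.603015899658203, 22.38191032409668), 16.96183204650879) [325.66394735 114.72365005   6.        ]
(480, 197) 336 ((21.700000762939453, 22.071428298950195), 16.43119239807129) [ 722.16764455 -179.10870135    6.        ]
```

Request:
{"api": "jog_arm", "payload": {"motion": "0.015 -0.03 0 0 0 0; 0.021 -0.041 0 0 0 0; 0.021 -0.041 0 0 0 0; 0.021 -0.041 0 0 0 0; 0.021 -0.041 0 0 0 0; 0.021 -0.041 0 0 0 0; 0.021 -0.041 0 0 0 0; 0.021 -0.041 0 0 0 0; 0.021 -0.041 0 0 0 0; 0.021 -0.041 0 0 0 0; 0.021 -0.041 0 0 0 0; 0.021 -0.041 0 0 0 0", "hand": 0}}

```text
time_s: 1.3
tool_pos: [402.5, 148.1, 256.3]
tool_rot: [0.121, 0.993, 0.0, 0.0]
force: [1.1, 1.1, 0.7]
gripper_width: -0.3
grasp_force: 0.0
```

```bash
cat >> h.py <<'E'
POST=np.array([852.,-12.])
def yaw(d,lo=-.95,hi=.95):
    "beam yaw about the post, 0 = pointing to -x, + = to robot's left"
    P=cloud('top',d).reshape(-1,3)
    P=P[(P[:,2]>76)&(P[:,2]<115)][:,:2]-POST
    r=np.hypot(*P.T);P=P[(r>100)&(r<436)]
    T=np.arange(lo,hi,.001);S=[]
    for t in T:
        l=np.abs(P@np.array([np.sin(t),np.cos(t)]));f=P@np.array([-np.cos(t),np.sin(t)])
        S.append((np.interp(l,[66,80,95,96],[1,-1,-1,0])*(f>0)).sum())
    S=np.array(S);k=S>S.max()-.01*abs(S.max())
    return T[k].mean(),T[S.argmax()],len(P)
E
python3 - <<'E'
from h import *
print(yaw(np.load('topd.npy')),(np.arctan2(201.5,302.5)))
d=np.load('topd.npy');P=cloud('top',d)
B=beam(d); 
for x in range(430,780,50):
    b=B[abs(B[:,0]-x)<10]; print(x,b[:,1].min(),b[:,1].max())
p,d=grab('top');print(yaw(d));s=ctrl.get_state();print(s['time_s'],s['tool_pos'],s['tool_rot'])
E
```

```text
(np.float64(0.02400000000000091), np.float64(0.022000000000000908), 7059) 0.5876210698003423
430 -74.82636855473508 71.44069357248684
480 -76.14862644845121 70.7559162562292
530 -77.28957694722556 70.2815742799825
580 -78.46218706091848 69.70634320304197
630 -79.685369736245 65.71500163384013
680 -80.80084444814288 64.83776742958294
730 -82.02636848510546 64.62278591093452
(np.float64(0.02350000000000091), np.float64(0.022000000000000908), 7098)
1.35 [405.85654597 140.58116004 256.24492599] [ 0.12524919  0.99212332 -0.00171314  0.00101149]
```

Request:
{"api": "jog_arm", "payload": {"motion": "0.018 -0.037 0 0 0 0; 0.018 -0.037 0 0 0 0; 0.018 -0.037 0 0 0 0; 0.018 -0.037 0 0 0 0; 0.018 -0.037 0 0 0 0; 0.018 -0.037 0 0 0 0; 0.018 -0.037 0 0 0 0; 0.018 -0.037 0 0 0 0; 0 0 -0.045 0 0 0; 0 0 -0.045 0 0 0; 0 0 -0.045 0 0 0; 0 0 -0.045 0 0 0"}}

```text
time_s: 2.55
tool_pos: [546.1, -145.7, 74.5]
tool_rot: [0.121, 0.993, 0.0, 0.0]
force: [0.4, -0.4, -0.0]
gripper_width: 0.1
grasp_force: 0.0
```

Request:
{"api": "jog_arm", "payload": {"motion": "0 0.012 0 0 0 0; 0 0.012 0 0 0 0; 0 0.008 0 0 0 0; 0 0.004 0 0 0 0; 0 0.002 0 0 0 0; 0 0.002 0 0 0 0; 0 0.0015 0 0 0 0; 0 0.0015 0 0 0 0; 0 0.0015 0 0 0 0; 0 0.0015 0 0 0 0; 0 0.0015 0 0 0 0; 0 0.0015 0 0 0 0"}}

```text
time_s: 3.75
tool_pos: [546.2, -97.0, 76.2]
tool_rot: [0.121, 0.993, 0.0, -0.0]
force: [-0.0, -0.2, 0.1]
gripper_width: -0.3
grasp_force: 0.0
```

```bash
python3 - <<'E'
from h import *
p,d=grab('top');print(yaw(d));s=ctrl.get_state();print(s['time_s'],s['tool_pos'],s['force'])
E
```

```text
(np.float64(0.05350000000000093), np.float64(0.04800000000000093), 5957)
3.8 [546.18447957 -96.58622684  76.17847007] [-0.50962472 -0.56626115  1.1733567 ]
```

Request:
{"api": "jog_arm", "payload": {"motion": "0 0.0015 0 0 0 0; 0 0.0015 0 0 0 0; 0 0.0015 0 0 0 0; 0 0.002 0 0 0 0; 0 0.0025 0 0 0 0; 0 0.003 0 0 0 0; 0 0.0035 0 0 0 0; 0 0.004 0 0 0 0; 0 0.004 0 0 0 0; 0 0.004 0 0 0 0; 0 0.004 0 0 0 0; 0 0.004 0 0 0 0"}}

```text
time_s: 5.0
tool_pos: [546.3, -61.1, 76.3]
tool_rot: [0.121, 0.993, 0.0, 0.0]
force: [-1.0, -0.0, -0.1]
gripper_width: -0.1
grasp_force: 0.0
```

```bash
python3 - <<'E'
from h import *
p,d=grab('top','p3.png');print(yaw(d));s=ctrl.get_state();print(s['time_s'],s['tool_pos'],s['force'])
E
```

```text
(np.float64(0.16650000000000104), np.float64(0.16200000000000103), 5664)
5.05 [546.32862384 -60.16051405  76.33972901] [-0.19901043  1.43517799 -0.75922487]
```

Request:
{"api": "jog_arm", "payload": {"motion": "0 -0.02 0.01 0 0 0; 0 -0.02 0.045 0 0 0; 0 0 0.05 0 0 0"}}

```text
time_s: 5.35
tool_pos: [544.3, -105.0, 180.9]
tool_rot: [0.123, 0.992, -0.001, -0.002]
force: [1.6, -0.3, 0.4]
gripper_width: -0.1
grasp_force: 0.0
```

```bash
python3 - <<'E'
from h import *
p,d=grab('top','p4.png');print(yaw(d));s=ctrl.get_state();print(s['time_s'],s['tool_pos'],s['force'])
cv2.imwrite('pics/p4b.png',cv2.resize(p[90:330,100:420,::-1],None,fx=2.4,fy=2.4))
E
```

```text
(np.float64(0.18700000000000108), np.float64(0.18700000000000094), 7084)
5.4 [ 550.09635334 -104.52399477  190.54935686] [ 2.28078523 -0.25636885  5.64093754]
```

View pics/p4b.png

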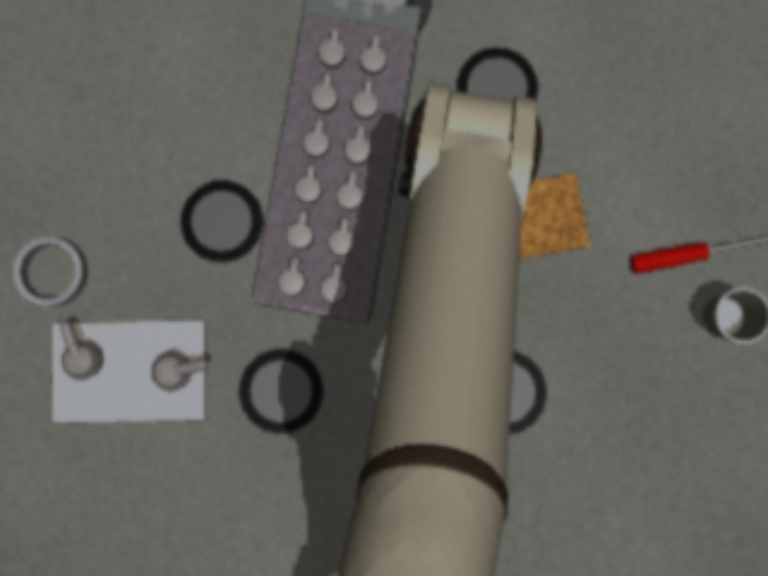

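The beam is coasting cleanly at yaw 0.187. The reader is at crop (221,221), with the hand clear to the right of the beam. Next I'll cross to the left side.

Request:
{"api": "jog_arm", "payload": {"motion": "0.0155 0.0455 0 0 0 -4.4; 0.0155 0.0455 0 0 0 -4.4; 0.0155 0.0455 0 0 0 -4.4; 0.0155 0.0455 0 0 0 -4.4; 0.0155 0.0455 0 0 0 0; 0.0155 0.0455 0 0 0 0; 0.0155 0.0455 0 0 0 0; 0.0155 0.0455 0 0 0 0; 0 0 -0.035 0 0 0; 0 0 -0.035 0 0 0; 0 0 -0.035 0 0 0"}}

```text
time_s: 6.5
tool_pos: [670.1, 263.4, 75.1]
tool_rot: [0.271, 0.963, 0.0, 0.0]
force: [-0.1, 0.1, -0.2]
gripper_width: 0.2
grasp_force: 0.0
```

```bash
python3 - <<'E'
from h import *
p,d=grab('top','p5.png');print(yaw(d));s=ctrl.get_state();print(s['time_s'],s['tool_pos'],s['tool_rot'],s['force'])
E
```

```text
(np.float64(0.3445000000000012), np.float64(0.3440000000000012), 7061)
6.55 [665.83585125 261.26023346  67.66229349] [ 0.27115465  0.96252299 -0.00313504 -0.00384902] [-1.74963401 -1.43810606 -3.94166858]
```

Request:
{"api": "jog_arm", "payload": {"motion": "-0.008 -0.0125 0 0 0 0; -0.008 -0.0125 0 0 0 0; -0.008 -0.0115 0 0 0 0; -0.005 -0.0075 0 0 0 0; -0.003 -0.004 0 0 0 0"}}

```text
time_s: 7.05
tool_pos: [638.2, 213.6, 77.0]
tool_rot: [0.272, 0.962, 0.0, 0.0]
force: [0.1, -0.8, 0.3]
gripper_width: -0.2
grasp_force: 0.0
```

```bash
cat >> h.py <<'E'
def rep(tg=.588,save=None):
    p,d=grab('top',save);y=yaw(d);s=ctrl.get_state();T=s['tool_pos']
    r=T[:2]-np.array([852,-11.7])
    print('t',s['time_s'],'yaw',y[0].round(4),y[2],'tcp',T.round(1),'F',s['force'].round(1))
    print('hand f,lat in beam frame',(r@[-np.cos(y[0]),np.sin(y[0])]).round(1),(r@[np.sin(y[0]),np.cos(y[0])]).round(1),
      'lat in target frame',(r@[np.sin(tg),np.cos(tg)]).round(1))
E
python3 - <<'E'
from h import *
rep(save='p6.png')
E
```

```text
t 7.1 yaw 0.4145 6993 tcp [638.  213.3  76.9] F [-0.5 -0.8  0.2]
hand f,lat in beam frame 286.5 119.7 lat in target frame 68.5
```

Request:
{"api": "jog_arm", "payload": {"motion": "0 0 0 0 0 0; 0 0 0 0 0 0; 0 0 0 0 0 0; 0 0 0 0 0 0; 0.0006 0.0008 0 0 0 0; 0.0008 0.0012 0 0 0 0; 0.0011 0.0017 0 0 0 0; 0.0011 0.0017 0 0 0 0; 0.0011 0.0017 0 0 0 0; 0.0011 0.0017 0 0 0 0; 0.0011 0.0017 0 0 0 0; 0.0011 0.0017 0 0 0 0"}}

```text
time_s: 8.3
tool_pos: [646.3, 226.8, 76.4]
tool_rot: [0.272, 0.962, -0.0, -0.0]
force: [-0.7, -0.0, -0.0]
gripper_width: -0.2
grasp_force: 0.0
```

Request:
{"api": "jog_arm", "payload": {"motion": "0.0009 0.0014 0 0 0 0; 0.0008 0.0012 0 0 0 0; 0.0006 0.0009 0 0 0 0; 0.0005 0.0008 0 0 0 0; 0.0004 0.0006 0 0 0 0; 0.0002 0.0003 0 0 0 0; 0.0002 0.0002 0 0 0 0; 0 0 0 0 0 0"}}

```text
time_s: 9.1
tool_pos: [649.8, 232.0, 76.3]
tool_rot: [0.272, 0.962, -0.0, -0.0]
force: [-0.0, 0.6, 0.6]
gripper_width: -0.0
grasp_force: 0.1
```

```bash
python3 - <<'E'
from h import *
rep(save='p7.png')
E
```

```text
t 9.15 yaw 0.579 6583 tcp [649.8 232.   76.3] F [ 0.6  0.1 -0.6]
hand f,lat in beam frame 302.6 93.4 lat in target frame 90.6
```

Request:
{"api": "jog_arm", "payload": {"motion": "0 0 0 0 0 0; 0 0 0 0 0 0; 0 0 0 0 0 0; 0 0 0 0 0 0; 0 0 0 0 0 0"}}

```text
time_s: 9.65
tool_pos: [649.8, 232.0, 76.3]
tool_rot: [0.272, 0.962, 0.0, -0.0]
force: [0.0, 0.3, 1.6]
gripper_width: 0.0
grasp_force: 0.0
```

```bash
python3 - <<'E'
from h import *
rep(save='p8.png')
p=cv2.imread('pics/p8.png');cv2.imwrite('pics/p8b.png',cv2.resize(p[90:270,110:350],None,fx=3.2,fy=3.2))
E
```

```text
t 9.7 yaw 0.5765 6624 tcp [649.8 232.   76.3] F [ 0.4  0.1 -0.1]
hand f,lat in beam frame 302.3 94.2 lat in target frame 90.7
```

View pics/p8b.png

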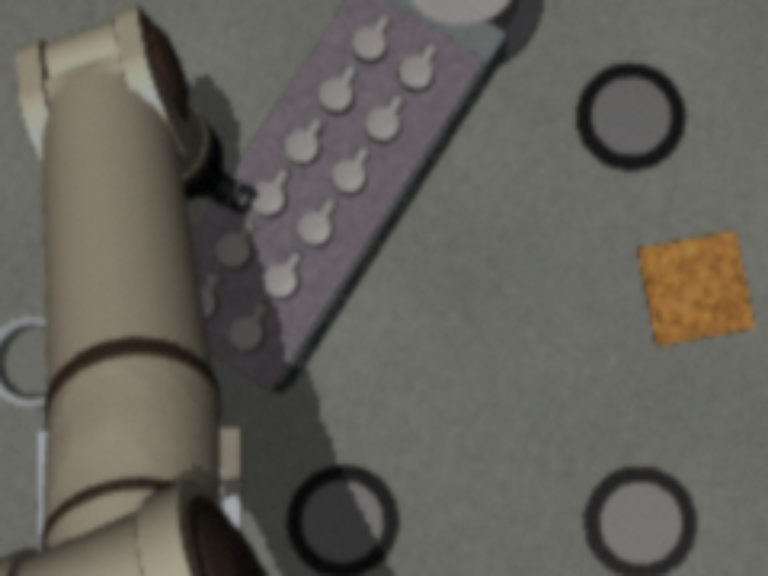

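Request:
{"api": "jog_arm", "payload": {"motion": "0.003 0.004 0 0 0 0; 0.011 0.017 0 0 0 0; 0.017 0.025 0 0 0 0; 0.011 0.017 0 0 0 0; 0.003 0.004 0 0 0 0"}}

```text
time_s: 10.2
tool_pos: [695.2, 302.9, 76.3]
tool_rot: [0.27, 0.963, 0.001, 0.0]
force: [0.1, 0.6, 0.8]
gripper_width: 0.0
grasp_force: 0.0
```

```bash
python3 - <<'E'
from h import *
rep(save='p9.png');import time
for i in range(5): grab('top')
rep()
for i in range(5): grab('top')
rep()
E
```

```text
t 10.25 yaw 0.5815 7045 tcp [695.1 301.9  76.1] F [0.2 0.7 0.2]
hand f,lat in beam frame 303.4 175.8 lat in target frame 173.9
t 10.55 yaw 0.5805 7026 tcp [694.7 297.4  76.3] F [-0.3 -0.5 -0.1]
hand f,lat in beam frame 301.1 172.2 lat in target frame 169.9
t 10.85 yaw 0.5795 7022 tcp [694.8 298.8  76.5] F [0.4 0.3 0.2]
hand f,lat in beam frame 301.5 173.8 lat in target frame 171.2
```

Request:
{"api": "jog_arm", "payload": {"motion": "0 0 0 0 0 0; 0 0 0 0 0 0; 0 0 0 0 0 0; 0 0 0 0 0 0; 0 0 0 0 0 0; 0 0 0 0 0 0; 0 0 0 0 0 0; 0 0 0 0 0 0; 0 0 0 0 0 0; 0 0 0 0 0 0; 0 0 0 0 0 0; 0 0 0 0 0 0"}}

```text
time_s: 12.05
tool_pos: [694.8, 299.0, 76.3]
tool_rot: [0.272, 0.962, 0.0, -0.0]
force: [-0.3, 0.3, -0.8]
gripper_width: 0.2
grasp_force: 0.0
```

```bash
python3 - <<'E'
from h import *
rep(save='p10.png')
p,d=grab('top');np.save('d10.npy',d)
P=cloud('top',d).reshape(-1,3)
# independent check: edges of the tray in slices along the beam
t=.578;q=P[:,:2]-[852,-11.7];f=q@[-np.cos(t),np.sin(t)];l=q@[np.sin(t),np.cos(t)]
m=(P[:,2]>78)&(P[:,2]<94)
for a in range(120,430,40):
    k=m&(abs(f-a)<12)&(abs(l)<100);print(a,l[k].min().round(1),l[k].max().round(1),((l[k].min()+l[k].max())/2/a+t).round(4))
E
```

```text
t 12.1 yaw 0.5775 7024 tcp [694.8 299.1  76.3] F [-0.1 -0.7  0.1]
hand f,lat in beam frame 301.3 174.6 lat in target frame 171.4
120 -73.6 73.5 0.5777
160 -72.9 72.4 0.5764
200 -73.4 73.0 0.5771
240 -74.1 75.6 0.5811
280 -72.7 73.8 0.5801
320 -72.9 74.4 0.5804
360 -72.8 73.3 0.5787
400 -73.7 74.3 0.5787
```

```bash
python3 - <<'E'
from h import *
def onz(n,u,v,z):
    a=world(n,u,v,1000);b=world(n,u,v,1400);return (a+(z-a[2])/(b[2]-a[2])*(b-a)).round(1)
g=cv2.imread('pics/scene1.png',0)
u,v=int(497*.64),int(341*.64);r=26
k=cv2.findNonZero((g[v-r:v+r+1,u-r:u+r+1]<45).astype(np.uint8))
e=cv2.fitEllipse(cv2.convexHull(k));print(len(k),e,'reader scene',onz('scene',e[0][0]+u-r,e[0][1]+v-r,6))
Q=cloud('scene',np.load('scened.npy')).reshape(-1,3)
k=(Q[:,2]>182)&(Q[:,2]<200)&(abs(Q[:,0]-852)<60)&(abs(Q[:,1])<80);q=Q[k];print('post',len(q),(q.max(0)+q.min(0))/2,q.mean(0))
def edges(Q,t,post):
    q=Q[:,:2]-post;f=q@[-np.cos(t),np.sin(t)];l=q@[np.sin(t),np.cos(t)];m=(Q[:,2]>83)&(Q[:,2]<94)&(abs(l)<100)
    o=[]
    for a in range(160,420,20):
        s=l[m&(abs(f-a)<8)]
        if len(s)>5:o.append((a,s.min(),s.max()))
    o=np.array(o);c=np.polyfit(o[:,0],(o[:,1]+o[:,2])/2,1);print('slope yaw',t+np.arctan(c[0]),'offset at axis',c[1],'width',(o[:,2]-o[:,1]).mean(),'mid@363',np.polyval(c,363))
for n,D in(('scene','scened.npy'),('top','topd.npy')): print(n);edges(cloud(n,np.load(D)).reshape(-1,3),.0235,[852,-11.7])
p,d=grab('scene','s11.png');print('now');edges(cloud('scene',d).reshape(-1,3),.5775,[852,-11.7])
edges(cloud('top',np.load('d10.npy')).reshape(-1,3),.5775,[852,-11.7]);rep()
E
```

```text
412 ((25.947505950927734, 25.993574142456055), (30.354703903198242, 39.27355194091797), 100.84166717529297) reader scene [556.5 191.1   6. ]
post 687 [856.69575537 -11.58696142 188.78951796] [859.5669928  -11.06898671 188.92791412]
scene
slope yaw 0.023411333995920425 offset at axis -0.501735568545334 width 143.27995658217296 mid@363 -0.533921328110564
top
slope yaw 0.01820064271740135 offset at axis 1.3418583386052159 width 142.03090357110975 mid@363 -0.5818263627445979
now
slope yaw 0.581986274818055 offset at axis 1.8685536230535194 width 144.27247379476634 mid@363 3.4970823076374455
slope yaw 0.5792496015552165 offset at axis 0.8957323368797913 width 144.30464417820951 mid@363 1.5308383494656985
t 12.25 yaw 0.5765 7025 tcp [694.9 299.1  76.4] F [-0.6  0.2  0.1]
hand f,lat in beam frame 301.1 174.9 lat in target frame 171.4
```

The beam is nearly at rest, about 4 mm short of the plate centre line by both cameras. There is time left for a very soft nudge from the right side.

Request:
{"api": "jog_arm", "payload": {"motion": "0 0 0.05 0 0 0; 0 0 0.05 0 0 0; -0.03 -0.0307 0 0 0 0; -0.03 -0.0307 0 0 0 0; -0.03 -0.0307 0 0 0 0; -0.03 -0.0307 0 0 0 0; -0.03 -0.0307 0 0 0 0; -0.03 -0.0307 0 0 0 0; -0.03 -0.0307 0 0 0 0; 0 0 -0.04 0 0 0; 0 0 -0.04 0 0 0; 0 0 -0.02 0 0 0"}}

```text
time_s: 13.45
tool_pos: [483.4, 83.6, 74.5]
tool_rot: [0.272, 0.962, -0.0, -0.001]
force: [-0.4, 0.2, 0.4]
gripper_width: 0.1
grasp_force: 0.0
```

```bash
python3 - <<'E'
from h import *
rep(save='p12.png')
E
```

```text
t 13.5 yaw 0.5895 5969 tcp [482.   83.4  72.4] F [-0.6  0.4 -2.7]
hand f,lat in beam frame 360.4 -126.6 lat in target frame -126.1
```

Request:
{"api": "jog_arm", "payload": {"motion": "0.0038 0.0059 0 0 0 0; 0.0038 0.0059 0 0 0 0; 0.0022 0.0034 0 0 0 0; 0.0011 0.0017 0 0 0 0; 0.0008 0.0013 0 0 0 0; 0.0005 0.0008 0 0 0 0; 0.0005 0.0008 0 0 0 0; 0.0003 0.0004 0 0 0 0; 0.0002 0.0002 0 0 0 0; 0.0001 0.0002 0 0 0 0; 0.0001 0.0002 0 0 0 0; 0.0001 0.0002 0 0 0 0"}}

```text
time_s: 14.7
tool_pos: [498.3, 105.1, 76.3]
tool_rot: [0.272, 0.962, -0.0, -0.0]
force: [0.1, 0.8, 0.8]
gripper_width: 0.2
grasp_force: 0.0
```

```bash
cat >> h.py <<'E'
def left_edge(d,t=.5775):
    "mean offset of the tray's left edge in the frame of yaw t, as yaw (0.1985 rad-equivalents removed)"
    Q=cloud('top',d).reshape(-1,3);q=Q[:,:2]-[852,-11.7]
    f=q@[-np.cos(t),np.sin(t)];l=q@[np.sin(t),np.cos(t)];m=(Q[:,2]>78)&(Q[:,2]<94)&(abs(l)<100)
    o=[(a,l[m&(abs(f-a)<6)].max()) for a in range(250,425,12)]
    o=np.array(o);return t+np.mean((o[:,1]-73.5)/o[:,0])
E
python3 - <<'E'
from h import *
rep(save='p13.png')
print('ref',left_edge(np.load('d10.npy')))
for i in range(2): print(left_edge(grab('top')[1]))
E
```

```text
t 14.75 yaw 0.5875 5363 tcp [498.3 105.2  76.3] F [ 0.6 -0.4 -0.4]
hand f,lat in beam frame 359.1 -98.8 lat in target frame -99.0
ref 0.578514207153391
0.5776514323807969
0.5767464040433476
```

Request:
{"api": "jog_arm", "payload": {"motion": "0.0001 0.0002 0 0 0 0; 0.0001 0.0002 0 0 0 0; 0.0001 0.0002 0 0 0 0; 0.0001 0.0002 0 0 0 0; 0.0001 0.0002 0 0 0 0; 0.0001 0.0002 0 0 0 0; 0.0001 0.0002 0 0 0 0; 0.0001 0.0002 0 0 0 0; 0.0001 0.0002 0 0 0 0; 0.0001 0.0002 0 0 0 0; 0.0001 0.0002 0 0 0 0; 0.0001 0.0002 0 0 0 0"}}

```text
time_s: 16.05
tool_pos: [499.5, 107.6, 76.3]
tool_rot: [0.272, 0.962, 0.0, -0.0]
force: [0.2, -0.8, -0.4]
gripper_width: 0.1
grasp_force: 0.0
```

```bash
python3 - <<'E'
from h import *
for i in range(2): print(left_edge(grab('top')[1]))
s=ctrl.get_state();print(s['time_s'],s['tool_pos'],s['force'])
E
```

```text
0.5767063689765813
0.5761035072430564
16.15 [499.54523361 107.58829598  76.31133865] [ 0.14037769  0.82444186 -0.45584746]
```

Request:
{"api": "jog_arm", "payload": {"motion": "0.0001 0.0002 0 0 0 0; 0.0001 0.0002 0 0 0 0; 0.0001 0.0002 0 0 0 0; 0.0001 0.0002 0 0 0 0; 0.0001 0.0002 0 0 0 0; 0.0001 0.0002 0 0 0 0; 0.0001 0.0002 0 0 0 0; 0.0001 0.0002 0 0 0 0; 0.0001 0.0002 0 0 0 0; 0.0001 0.0002 0 0 0 0; 0.0001 0.0002 0 0 0 0; 0.0001 0.0002 0 0 0 0"}}

```text
time_s: 17.35
tool_pos: [500.7, 110.0, 76.3]
tool_rot: [0.272, 0.962, 0.0, -0.0]
force: [1.1, 0.4, 0.6]
gripper_width: 0.1
grasp_force: 0.0
```

```bash
python3 - <<'E'
from h import *
for i in range(4): print(left_edge(grab('top')[1]))
s=ctrl.get_state();print(s['time_s'],s['tool_pos'],s['force'])
E
```

```text
0.577608069294199
0.5775770217550183
0.5774299628780644
0.5760434182203367
17.55 [500.72989655 109.92958279  76.3017675 ] [ 0.65636786  0.70317398 -0.6742548 ]
```

Request:
{"api": "jog_arm", "payload": {"motion": "0.0001 0.0002 0 0 0 0; 0.0001 0.0002 0 0 0 0; 0.0001 0.0002 0 0 0 0; 0.0001 0.0002 0 0 0 0; 0.0001 0.0002 0 0 0 0; 0.0001 0.0002 0 0 0 0; 0.0001 0.0002 0 0 0 0; 0.0001 0.0002 0 0 0 0; 0.0001 0.0002 0 0 0 0; 0.0001 0.0002 0 0 0 0; 0.0001 0.0002 0 0 0 0; 0.0001 0.0002 0 0 0 0"}}

```text
time_s: 18.75
tool_pos: [501.9, 112.3, 76.3]
tool_rot: [0.272, 0.962, -0.0, -0.0]
force: [-0.3, 0.4, 0.2]
gripper_width: -0.3
grasp_force: 0.0
```

```bash
python3 - <<'E'
from h import *
for i in range(4): print(left_edge(grab('top')[1]))
s=ctrl.get_state();print(s['time_s'],s['tool_pos'],s['force'])
E
```

```text
0.5777515683411244
0.578567446587584
0.5774657775177853
0.5795190265914918
18.95 [501.94803724 112.34065461  76.31281592] [-0.21879099 -0.0605057  -0.04691962]
```

Request:
{"api": "jog_arm", "payload": {"motion": "0 0 0 0 0 0; 0 0 0 0 0 0; 0 0 0 0 0 0; 0 0 0 0 0 0; 0 0 0 0 0 0; 0 0 0 0 0 0; 0 0 0 0 0 0; 0 0 0 0 0 0"}}

```text
time_s: 19.75
tool_pos: [501.9, 112.4, 76.3]
tool_rot: [0.272, 0.962, 0.0, -0.0]
force: [-0.6, 0.2, -0.7]
gripper_width: 0.4
grasp_force: 0.0
```

```bash
python3 - <<'E'
from h import *
for i in range(4): print(left_edge(grab('top')[1]))
E
```

```text
0.5858281687147686
0.5851327532403368
0.5855673831232332
0.5864724502836206
```

Request:
{"api": "jog_arm", "payload": {"motion": "-0.011 -0.017 0.03 0 0 0; 0 0 0.045 0 0 0; 0 0 0.025 0 0 0; 0.0342 0.0308 0 0 0 0; 0.0342 0.0308 0 0 0 0; 0.0342 0.0308 0 0 0 0; 0.0342 0.0308 0 0 0 0; 0.0342 0.0308 0 0 0 0; 0 0 -0.04 0 0 0; 0 0 -0.04 0 0 0; 0 0 -0.02 0 0 0"}}

```text
time_s: 21.05
tool_pos: [659.4, 248.8, 71.7]
tool_rot: [0.271, 0.963, -0.002, -0.002]
force: [-0.2, -0.2, -2.2]
gripper_width: 0.0
grasp_force: 0.0
```

```bash
cat >> h.py <<'E'
def right_edge(d,t=.5775):
    Q=cloud('top',d).reshape(-1,3);q=Q[:,:2]-[852,-11.7]
    f=q@[-np.cos(t),np.sin(t)];l=q@[np.sin(t),np.cos(t)];m=(Q[:,2]>78)&(Q[:,2]<94)&(abs(l)<100)
    o=np.array([(a,l[m&(abs(f-a)<6)].min()) for a in range(250,425,12)])
    return t+np.mean((o[:,1]+73.0)/o[:,0])
E
python3 - <<'E'
from h import *
print('ref',right_edge(np.load('d10.npy')))
p,d=grab('top');print(right_edge(d),left_edge(d),yaw(d))
s=ctrl.get_state();print(s['time_s'],s['tool_pos'],s['force'])
E
```

```text
ref 0.5780737148487648
0.5952109883450443 0.5690200182696438 (np.float64(0.5875000000000014), np.float64(0.5860000000000014), 6829)
21.1 [657.82848307 247.97622448  68.98302052] [-0.47306863  0.59145386 -2.60176209]
```

Request:
{"api": "jog_arm", "payload": {"motion": "-0.0045 -0.0066 0 0 0 0; -0.0028 -0.0042 0 0 0 0; -0.0017 -0.0025 0 0 0 0; -0.0006 -0.0008 0 0 0 0; -0.0003 -0.0004 0 0 0 0; -0.0003 -0.0004 0 0 0 0; -0.0003 -0.0004 0 0 0 0"}}

```text
time_s: 21.8
tool_pos: [651.7, 234.5, 76.8]
tool_rot: [0.271, 0.962, 0.0, 0.0]
force: [-0.0, 0.3, 0.4]
gripper_width: -0.0
grasp_force: 0.2
```

```bash
python3 - <<'E'
from h import *
for i in range(3):
    p,d=grab('top');print(right_edge(d),yaw(d)[0])
s=ctrl.get_state();print(s['time_s'],s['tool_pos'],s['force'])
E
```

```text
0.5993919284405652 0.5890000000000014
0.5970707406407756 0.5880000000000013
0.5968948682427175 0.5870000000000014
21.95 [651.38403124 234.21960227  76.29103449] [-0.0493789   0.23104142  0.32029987]
```

Request:
{"api": "jog_arm", "payload": {"motion": "0 0 0 0 0 0; 0 0 0 0 0 0; 0 0 0 0 0 0; 0 0 0 0 0 0; 0 0 0 0 0 0; 0 0 0 0 0 0; 0 0 0 0 0 0; 0 0 0 0 0 0"}}

```text
time_s: 22.75
tool_pos: [651.4, 234.0, 76.3]
tool_rot: [0.272, 0.962, 0.0, -0.0]
force: [0.1, 0.8, -0.3]
gripper_width: 0.4
grasp_force: 0.0
```

```bash
python3 - <<'E'
from h import *
for i in range(4):
    p,d=grab('top');print(right_edge(d),yaw(d)[0])
s=ctrl.get_state();print(s['time_s'],s['tool_pos'],s['force'])
E
```

```text
0.5808155322811746 0.5715000000000013
0.5794161443209743 0.5705000000000015
0.5776260672558288 0.5695000000000013
0.5777785218940171 0.5685000000000014
22.95 [651.41481377 234.07003935  76.29061746] [ 0.1930961  -0.35925294  0.63837701]
```

Request:
{"api": "jog_arm", "payload": {"motion": "0.0067 0.01 0.03 0 0 0; 0 0 0.045 0 0 0; 0 0 0.025 0 0 0; -0.0276 -0.0328 0 0 0 0; -0.0276 -0.0328 0 0 0 0; -0.0276 -0.0328 0 0 0 0; -0.0276 -0.0328 0 0 0 0; -0.0276 -0.0328 0 0 0 0; 0 0 -0.04 0 0 0; 0 0 -0.04 0 0 0; 0 0 -0.02 0 0 0; 0 0 0 0 0 0"}}

```text
time_s: 24.15
tool_pos: [517.6, 79.5, 73.7]
tool_rot: [0.272, 0.962, -0.001, -0.003]
force: [0.3, -0.2, -0.6]
gripper_width: -0.0
grasp_force: 0.0
```

```bash
python3 - <<'E'
from h import *
p,d=grab('top');print(left_edge(d),left_edge(d,.555))
s=ctrl.get_state();print(s['time_s'],s['tool_pos'],s['force'])
y=left_edge(d,.555);r=s['tool_pos'][:2]-[852,-11.7];print(r@[-np.cos(y),np.sin(y)],r@[np.sin(y),np.cos(y)])
E
```

```text
0.5537157009960277 0.5537557455455078
24.2 [519.12971762  79.7930499   75.41540516] [0.26330673 0.68080409 0.15607876]
331.23948657414763 -97.23171090548911
```

Request:
{"api": "jog_arm", "payload": {"motion": "0.0001 0.0002 0 0 0 0; 0.0002 0.0004 0 0 0 0; 0.0002 0.0004 0 0 0 0; 0.0002 0.0004 0 0 0 0; 0.0002 0.0004 0 0 0 0; 0.0002 0.0004 0 0 0 0; 0.0002 0.0004 0 0 0 0; 0.0002 0.0004 0 0 0 0; 0.0002 0.0004 0 0 0 0; 0.0002 0.0004 0 0 0 0; 0.0002 0.0004 0 0 0 0"}}

```text
time_s: 25.3
tool_pos: [522.1, 84.2, 76.2]
tool_rot: [0.272, 0.962, -0.0, -0.0]
force: [0.0, -0.7, 0.1]
gripper_width: -0.1
grasp_force: 0.1
```

```bash
python3 - <<'E'
from h import *
for i in range(4):
    p,d=grab('top');print(left_edge(d,.54))
s=ctrl.get_state();print(s['time_s'],s['tool_pos'],s['force'])
E
```

```text
0.5417016339544498
0.5410269910787671
0.5422873955527929
0.5428874464419905
25.5 [522.28478144  84.28317459  76.30934606] [0.24511515 0.81204231 0.81199589]
```

Request:
{"api": "jog_arm", "payload": {"motion": "-0.0053 -0.0085 0.03 0 0 0; 0 0 0.045 0 0 0; 0 0 0.025 0 0 0; 0.028 0.0332 0 0 0 0; 0.028 0.0332 0 0 0 0; 0.028 0.0332 0 0 0 0; 0.028 0.0332 0 0 0 0; 0.028 0.0332 0 0 0 0; 0 0 -0.04 0 0 0; 0 0 -0.04 0 0 0; 0 0 -0.02 0 0 0"}}

```text
time_s: 26.6
tool_pos: [654.4, 241.3, 71.9]
tool_rot: [0.271, 0.963, -0.002, -0.002]
force: [-1.0, -0.1, -1.0]
gripper_width: 0.3
grasp_force: 0.0
```

```bash
python3 - <<'E'
from h import *
p,d=grab('top');print(right_edge(d,.57))
s=ctrl.get_state();print(s['time_s'],s['tool_pos'],s['force'])
E
```

```text
0.5647021183181063
26.65 [652.86864164 240.48939055  69.16032918] [-0.91115888 -1.30924129 -4.11218364]
```

Request:
{"api": "jog_arm", "payload": {"motion": "-0.0025 -0.0036 0 0 0 0; -0.0021 -0.0032 0 0 0 0; -0.0014 -0.0021 0 0 0 0; -0.0007 -0.0009 0 0 0 0; -0.0004 -0.0005 0 0 0 0; 0 0 0 0 0 0; 0 0 0 0 0 0; 0.0001 0.0001 0 0 0 0; 0 0 0 0 0 0; 0.0001 0.0001 0 0 0 0; 0 0 0 0 0 0; 0.0001 0.0001 0 0 0 0"}}

```text
time_s: 27.85
tool_pos: [650.1, 231.7, 76.2]
tool_rot: [0.272, 0.962, -0.0, -0.0]
force: [0.2, -0.4, -0.1]
gripper_width: -0.2
grasp_force: 0.0
```

Request:
{"api": "jog_arm", "payload": {"motion": "0 0 0 0 0 0; 0.0001 0.0001 0 0 0 0; 0 0 0 0 0 0; 0.0001 0.0001 0 0 0 0; 0 0 0 0 0 0; 0.0001 0.0001 0 0 0 0"}}

```text
time_s: 28.45
tool_pos: [650.4, 232.0, 76.3]
tool_rot: [0.272, 0.962, -0.0, -0.0]
force: [0.3, 0.1, 0.3]
gripper_width: -0.0
grasp_force: 0.0
```

```bash
python3 - <<'E'
from h import *
for i in range(6):
    p,d=grab('top');print(right_edge(d,.585))
s=ctrl.get_state();print(s['time_s'],s['tool_pos'],s['force'])
E
```

```text
0.5870213561081887
0.58714863686941
0.5865653823907907
0.5860760310398346
0.5863994787768557
0.5857336247532415
28.75 [650.41580696 232.04450976  76.28809809] [-0.02869498  0.0868418  -0.51382571]
```

Request:
{"api": "jog_arm", "payload": {"motion": "0.001 0.0015 0 0 0 0; 0.005 0.008 0 0 0 0; 0.014 0.021 0 0 0 0; 0.014 0.021 0 0 0 0; 0.005 0.008 0 0 0 0; 0.002 0.003 0 0 0 0"}}

```text
time_s: 29.35
tool_pos: [691.4, 296.6, 76.0]
tool_rot: [0.271, 0.963, 0.0, -0.0]
force: [0.4, -0.9, -0.1]
gripper_width: -0.0
grasp_force: 0.0
```

```bash
cat >w.py <<'E'
from h import *
for i in range(5):
    p,d=grab('top');print(right_edge(d,.585).round(4),left_edge(d,.585).round(4),yaw(d)[0].round(4))
s=ctrl.get_state();print(s['time_s'],s['tool_pos'],s['force'])
E
python3 w.py
```

```text
0.5839 0.5839 0.5815
0.5832 0.5843 0.5815
0.5837 0.5823 0.581
0.5836 0.5844 0.5815
0.5844 0.5824 0.5815
29.6 [691.20337683 292.94793909  76.14385231] [ 0.77254528 -0.0443125   0.0580681 ]
```

Request:
{"api": "jog_arm", "payload": {"motion": "0 0 0.03 0 0 0; 0 0 0.03 0 0 0; 0 0 0 0 0 0; 0 0 0 0 0 0; 0 0 0 0 0 0; 0 0 0 0 0 0; 0 0 0 0 0 0; 0 0 0 0 0 0; 0 0 0 0 0 0; 0 0 0 0 0 0; 0 0 0 0 0 0; 0 0 0 0 0 0"}}

```text
time_s: 30.8
tool_pos: [691.4, 294.6, 136.3]
tool_rot: [0.271, 0.962, 0.0, -0.0]
force: [-0.3, -0.6, 0.1]
gripper_width: 0.1
grasp_force: 0.0
```

Request:
{"api": "jog_arm", "payload": {"motion": "0 0 0 0 0 0; 0 0 0 0 0 0; 0 0 0 0 0 0; 0 0 0 0 0 0; 0 0 0 0 0 0; 0 0 0 0 0 0; 0 0 0 0 0 0; 0 0 0 0 0 0; 0 0 0 0 0 0; 0 0 0 0 0 0; 0 0 0 0 0 0; 0 0 0 0 0 0"}}

```text
time_s: 32.0
tool_pos: [691.4, 294.6, 136.3]
tool_rot: [0.272, 0.962, 0.0, -0.0]
force: [0.4, 1.1, 0.2]
gripper_width: 0.1
grasp_force: 0.0
```

```bash
python3 w.py
```

```text
0.5788 0.58 0.5765
0.5786 0.5779 0.577
0.579 0.5775 0.5775
0.5796 0.5784 0.5765
0.5811 0.5781 0.5765
32.25 [691.45472505 294.5397855  136.32981138] [ 0.06522735 -1.14430199 -0.24534254]
```

Request:
{"api": "jog_arm", "payload": {"motion": "0 0 0 0 0 0; 0 0 0 0 0 0; 0 0 0 0 0 0; 0 0 0 0 0 0; 0 0 0 0 0 0; 0 0 0 0 0 0; 0 0 0 0 0 0; 0 0 0 0 0 0; 0 0 0 0 0 0; 0 0 0 0 0 0; 0 0 0 0 0 0; 0 0 0 0 0 0"}}

```text
time_s: 33.45
tool_pos: [691.4, 294.5, 136.3]
tool_rot: [0.272, 0.962, -0.0, -0.0]
force: [0.3, -0.2, -0.8]
gripper_width: -0.1
grasp_force: 0.0
```

Request:
{"api": "jog_arm", "payload": {"motion": "0 0 0 0 0 0; 0 0 0 0 0 0; 0 0 0 0 0 0; 0 0 0 0 0 0; 0 0 0 0 0 0; 0 0 0 0 0 0; 0 0 0 0 0 0; 0 0 0 0 0 0; 0 0 0 0 0 0; 0 0 0 0 0 0; 0 0 0 0 0 0; 0 0 0 0 0 0"}}

```text
time_s: 34.65
tool_pos: [691.4, 294.5, 136.3]
tool_rot: [0.272, 0.962, 0.0, -0.0]
force: [0.1, 0.3, -0.2]
gripper_width: 0.1
grasp_force: 0.0
```

```bash
python3 w.py
```

```text
0.5789 0.5782 0.5765
0.5806 0.5796 0.5765
0.5792 0.5788 0.577
0.579 0.5797 0.577
0.5793 0.5777 0.5765
34.9 [691.4363334 294.5526594 136.3212853] [-0.31733457  0.41918441  0.09832766]
```

Request:
{"api": "jog_arm", "payload": {"motion": "0 0 0 0 0 0; 0 0 0 0 0 0; 0 0 0 0 0 0; 0 0 0 0 0 0; 0 0 0 0 0 0; 0 0 0 0 0 0; 0 0 0 0 0 0; 0 0 0 0 0 0; 0 0 0 0 0 0; 0 0 0 0 0 0; 0 0 0 0 0 0; 0 0 0 0 0 0"}}

```text
time_s: 36.1
tool_pos: [691.5, 294.5, 136.4]
tool_rot: [0.272, 0.962, 0.0, 0.0]
force: [-0.3, -0.1, -0.1]
gripper_width: 0.1
grasp_force: 0.0
```

```bash
python3 -c "
from workcell import order
print(order.hand_in())"
```

```text
the job is handed in; nothing more can be done
None
```

Job handed in at about 36 s: the carrier had no measurable motion from about 32 s with the hand clear of it, and its centre line is about 4 mm short of the middle of the reader plate by the camera measurements.

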